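# Set the bench magnifier over the wax ring

## Robot

A 6-joint arm with a two-finger parallel gripper is mounted at the origin on the work surface. World frame = base frame: x ahead of the robot, y to its left, z up, the work surface at z = 0. Lengths are in m, angles in rad, forces in N, time in s.
With the tool pointing down it reaches from about 0.3 to 0.875 m from the base axis. Payload 4.2 kg.
Tool frame: the origin (TCP) lies midway between the tips of the shut fingers; the grasp point (between the pads) lies 19 mm behind it; z points along the fingers, y is the line along which they close (so a half turn about z gives the same grasp; the last joint's range is limited). The gripper opens to 85 mm and grips with 20 to 120 N. Pads are 22 mm wide; open, the fingers measure 114 mm over their backs; the gripper's body (76 mm by 85 mm) begins 54 mm behind the grasp point. The pads swing forward as they close: fully open they stand 13 mm farther back than shut.
Start: joints at [-1.189, 0.32, 1.565, -0, 1.257, -0.02], TCP at [0.225, -0.529, 0.207] pointing down, gripper open.
Joint ranges: [-3.11, 3.11], [-0.84, 2.01], [0.21, 2.61], [-1.34, 4.49], [0.05, 2.63], [-2.56, 2.56]. Speed limits (rad/s): [2.57, 2.57, 3.14, 3.14, 3.14, 3.14].

## Interface

Orientations are given as a unit quaternion [x, y, z, w].
In Python, from bench import robot, camera, camera_info gives the robot as it stands.
- The arm moves only by the tool carry_out, never from a script. Its argument "rows" is a list of rows, each a list of 4 numbers: the shift along the tool's x, y, z in m, then the turn about the tool's z in degrees. A call has 1 to 20 rows; each row is the pose to reach, as a shift and turn from the pose commanded when the call began, along the tool's axes at that moment; what a row does not reach only later rows make up. A row lasts 1/8 s, in which the tool goes at most 62.5 mm and 10.7 degrees, less where a joint would pass 70% of its speed; a pose out of reach is approached as far as the arm can. A call with a gripper value outside its range is refused whole. "gripper" is the closure, from 0 (fully open) to 1 (shut), set as the call begins (left out, the last holds). The fingers move at their own pace and stop on an object; "squeeze" is the grip in N (left out, the last holds). Time passes only in rows, so rows that repeat a pose let the fingers close. It gives the time, the measured TCP pose, the force, the opening and the grip force at its end, in the units of the state.
- robot.sense(): the state, without advancing time (a new reading comes with each control period).
- camera(name): name is "scene" or "side" or "wrist"; returns the picture (420x560x3 uint8, red, green, blue); there is no depth.
- camera_info(name): a dict with "intrinsics" (3x3 intrinsics, pixels), "k1" (the pictures are not rectified: a ray, as slopes to the right and down, at radius r is drawn at 1 + k1 r^2 times it, then the intrinsics apply), "pose" (4x4, takes a point from camera to world coordinates); the wrist camera has in their place "T_tool_cam" (4x4, takes a point from camera to tool coordinates, whose origin is the TCP and whose axes are the flange's). Camera axes: x right, y down, z forward; pixel columns grow to the right and rows downward; lengths in m; the calibration is good to about 2 mm. A picture is of the moment at which its call begins: read the wrist's pose just before it. camera_info takes no time and is no camera call.
- robot.hand_in(): hands the job in; it is judged then, once.
The state is a dict: "time_s": time; "q": joint angles; "qd": joint speeds; "joint_efforts": joint torques, N m; "tool_pos": TCP position; "tcp_rot": TCP orientation; "wrist_force": force on the tool from outside, world axes, zero at the start; "ft_torque": the same for the moment, N m; "finger_gap": opening from 0.0 (shut) to 1.0 (fully open); "finger_force": force on a finger pad.
Only numpy, scipy, OpenCV 4.12 (cv2) and the standard library are available. Lean on these libraries where they do the work, as an engineer would, in place of code of your own. Each camera call takes 0.05 s, during which the arm holds its last target. There are 200 camera calls.

## Task

Swing the bench magnifier's arm round until it points straight at the wax ring, so that the lens is centred sideways over it, and then tip the raised lens frame down gently until its outer rail rests on the steel block standing beside the ring, and leave it resting there. Handle the magnifier by its frame or arm, never by the glass, do not press the frame hard on the block, and do not shift the steel blocks, the brush or the file.

Things in the scene. Friction and masses are not known exactly. Their poses are not given: they have to be found in the camera images.
- stand: The magnifier's fixed foot and post: white disc 136 mm across, post of 22 mm diameter. Origin on the swivel axis at table level; z up. The arm points along its -x when the swivel joint reads 0.
- swivel (a joint): Angle of the magnifier's arm about the vertical post (rad, range -1.3 to 0.9, positive anticlockwise from above). In the stand's frame the arm points along (-cos q, -sin q, 0). Stiff: it stays where it is put and needs about 0.4 Nm (some 4 N at the frame) to turn.
- swivel_axis (a point): Point on the swivel axis at the height of the arm, 125 mm above the table. Its axes turn with the arm: -x points along the arm, towards the lens; z up.
- tilt (a joint): Tilt of the lens frame about a horizontal hinge at the arm's end (rad, range -0.75 to 1.45): 0 is level, positive is outer end up (near 1.5 upright), negative is outer end down. Stiff: stays where it is put, its friction is about 0.3 Nm (1 to 4 N at the outer rail, less when its own weight helps).
- tilt_axis (a point): Middle of the tilt hinge, 90 mm from the swivel axis along the arm, 125 mm above the table. Its axes turn with the frame: -x points from the hinge to the frame's outer end, y along the hinge, z out of the frame's upper face.
- lens_frame: White rectangular frame round the lens: 130 mm wide, 12 mm thick (6 mm either side of the hinge's plane), reaching from 12 to 137 mm from the hinge. Rails: outer 30 mm wide, sides 20 mm, inner 15 mm. Origin and axes as point tilt_axis. Mass about 0.15 kg.
- frame_edge (a point): Middle of the frame's outer end face, 137 mm from the hinge, half-way through its thickness.
- frame_lip (a point): Middle of the lower edge of that end face: the edge that comes down on the block.
- lens: The clear glass pane in the frame, 80 mm (along the frame, from 27 to 107 mm from the hinge) by 90 mm wide, 4 mm thick, sunk 4 mm below the frame's faces. Fragile: do not touch. Origin and axes as point tilt_axis.
- ring_top (a point): Centre of the top of the wax ring, 52 mm above the table. The ring (28 mm across, 30 mm tall, fixed upright) stands on a fixed wooden block 34 x 60 x 22 mm. Its z points up; its -x points to the nearer steel block, whose centre is 57 mm away.
- block_low: Plain steel block 50 x 70 mm, 60 mm tall, loose, 1 kg. Origin at the centre of its underside, x along the 50 mm side. One of the two blocks, either one, stands by the wax ring on the side away from the magnifier's post, so that the outer rail comes down on its top; the other stands farther off, some 170 mm from the ring.
- block_high: The other steel block, 50 x 70 mm, 80 mm tall, otherwise as block_low.
- brush: Bystander: flat brush 190 mm long lying on the bench, loose. Origin under its middle.
- file: Bystander: file 210 mm long with a wooden handle lying on the bench, loose. Origin 30 mm towards the blade from the handle's ferrule, underneath.
Not all that is in view belongs to the job. What is shaped like the block_high but turquoise or yellow is not meant.

How it is judged:
On the way, in this order (a step that is already met when the one before it is completed fails the run):
1. the arm points at the wax ring with the lens frame still up, clear of the blocks (y of ring_top in the frame of swivel_axis between -0.01 and 0.01 m and contact force between lens_frame and block_low below 0.05 N and contact force between lens_frame and block_high below 0.05 N and value of joint tilt above 0 rad), for 0.2 s.
2. the frame has come down on a steel block and touches it ((contact force between lens_frame and block_low above 0.5 N or contact force between lens_frame and block_high above 0.5 N)), for 0.1 s.
At the end, for the whole second after the job is handed in: The arm points at the wax ring (the ring's centre lies within 10 mm of the arm's centre line), the frame is tipped down and at rest with the lower edge of its outer end on top of the steel block by the ring (within 2 mm of the block's top), and neither block has moved 10 mm (y of ring_top in the frame of swivel_axis between -0.01 and 0.01 m and ((z of frame_lip in the frame of block_low between 0.058 and 0.062 m and x of frame_lip in the frame of block_low between -0.03 and 0.03 m and y of frame_lip in the frame of block_low between -0.04 and 0.04 m) or (z of frame_lip in the frame of block_high between 0.078 and 0.082 m and x of frame_lip in the frame of block_high between -0.03 and 0.03 m and y of frame_lip in the frame of block_high between -0.04 and 0.04 m)) and velocity of joint tilt between -0.03 and 0.03 rad/s and distance of each of block_low, block_high from where it was at the start of the episode below 0.01 m); the robot touches nothing.
It fails at once if the lens glass is touched by the fingers (contact force between the fingers and lens above 0.5 N).
It fails at once if the frame is pressed hard on a steel block (over 25 N) (contact force between lens_frame and block_low above 25 N or contact force between lens_frame and block_high above 25 N).
It fails at once if a steel block is shifted by 10 mm or more (distance of any of block_low, block_high from where it was at the start of the episode above 0.01 m).
It fails at once if the brush or the file is moved over 20 mm (distance of any of brush, file from where it was at the start of the episode above 0.02 m).
It also fails if it takes over 64 s, if anything falls off the work surface, if the arm or the gripper's body presses on something with over 40 N, if the wrist force passes 120 N, or if a joint passes its speed limit or range.

## Working session

There is one attempt and no reset: what is moved stays moved. The work goes in short steps, Python scripts to look and compute and a tool call to move; the robot and the scene stay as the last step left them, time stands still between calls to the robot, and variables do not carry over. Pictures are saved under pics/ and viewed, at most 10 in all, crops included, and the job is handed in when it is done.

Besides the shell and the picture viewer there is one more tool, called in YAML: its name, and indented under it one key for each argument. carry_out: Moves the arm, as the interface text tells. Its arguments: {"type":"object","properties":{"rows":{"type":"array","items":{"type":"array","items":{"type":"number"}}},"gripper":{"type":"number"},"squeeze":{"type":"number"}},"required":["rows"]}

```bash
mkdir -p pics
cat > h.py <<'E'
import numpy as np, cv2, json
from bench import robot, camera, camera_info
from scipy.spatial.transform import Rotation as R
def snap(n,f):
    s=robot.sense(); im=camera(n); cv2.imwrite('pics/'+f,im[:,:,::-1]); return s
def campose(n,s=None):
    i=camera_info(n)
    if n!='wrist': return np.array(i['pose'])
    T=np.eye(4);T[:3,:3]=R.from_quat(s['tcp_rot']).as_matrix();T[:3,3]=s['tool_pos'];return T@np.array(i['T_tool_cam'])
def ray(n,uv,s=None):
    i=camera_info(n);K=np.array(i['intrinsics']);k=i['k1']
    d=np.array([(uv[0]-K[0,2])/K[0,0],(uv[1]-K[1,2])/K[1,1]]);x=d.copy()
    for _ in range(20): x=d/(1+k*(x@x))
    T=campose(n,s);return T[:3,3],T[:3,:3]@np.array([*x,1])
def at(n,uv,z,s=None):
    o,d=ray(n,uv,s);return o+d*(z-o[2])/d[2]
def proj(n,P,s=None):
    i=camera_info(n);K=np.array(i['intrinsics']);T=np.linalg.inv(campose(n,s));p=T[:3,:3]@np.array(P)+T[:3,3]
    x=p[:2]/p[2];x=x*(1+i['k1']*(x@x));return np.array([K[0,0]*x[0]+K[0,2],K[1,1]*x[1]+K[1,2]])
E
python3 - <<'E'
from h import *
for n in('scene','side'):
    s=snap(n,n+'1.png'); print(n,campose(n).round(3).tolist())
print(s)
a=cv2.imread('pics/scene1.png');b=cv2.imread('pics/side1.png')
E
```

```text
scene [[-0.49, 0.652, -0.578, 1.096], [0.872, 0.358, -0.334, 0.281], [-0.011, -0.668, -0.744, 0.762], [0.0, 0.0, 0.0, 1.0]]
side [[-0.997, -0.059, 0.042, 0.557], [-0.072, 0.752, -0.655, 0.511], [0.007, -0.656, -0.754, 0.714], [0.0, 0.0, 0.0, 1.0]]
{'time_s': 0.05, 'q': array([-1.18900539e+00,  3.20241030e-01,  1.56568148e+00, -1.63109989e-05,
        1.25738698e+00, -2.00142124e-02]), 'qd': array([-0.00044179, -0.00068898, -0.00209514,  0.00093039, -0.00136536,
       -0.00125157]), 'joint_efforts': array([-6.41697579e-05, -4.16801655e+01, -2.34981966e+01, -5.06808385e-05,
        4.59987801e-03, -9.90634646e-06]), 'tool_pos': array([ 0.22466488, -0.52872524,  0.20601056]), 'tcp_rot': array([ 9.79886000e-01,  1.99556232e-01, -1.62061912e-04, -8.43016800e-04]), 'wrist_force': array([-0.5704275 , -0.18622087, -0.04477297]), 'ft_torque': array([ 0.03616583, -0.03286263, -0.02070458]), 'finger_force': 0.0, 'finger_gap': 0.9998808609649525}
```

View pics/scene1.png

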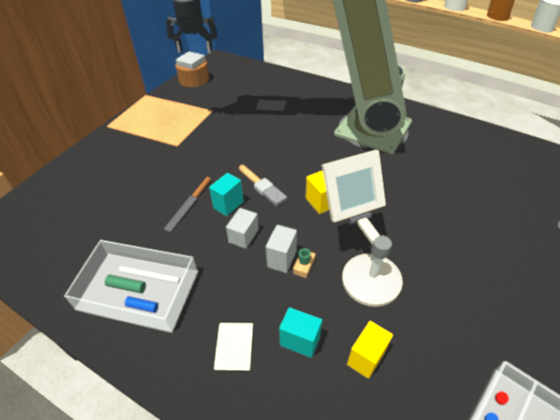

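View pics/side1.png

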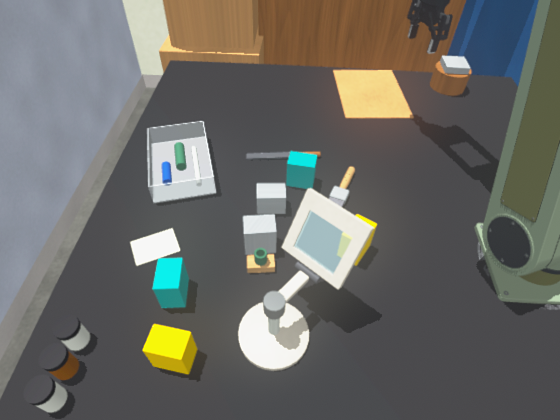

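Scene picture: the wax ring is at (305,257) on the wooden block, the tall grey block beside it at (282,248), and the lower grey block at (242,228). The magnifier foot is at (372,279), with the frame raised at (355,187). The look-alikes are turquoise (227,194) and (300,332), and yellow (320,190) and (370,349). The grey pair fits the description. One close crop from each camera will check that.

Run:
```python
import cv2,numpy as np
a=cv2.imread('pics/scene1.png')[140:310,220:415];b=cv2.imread('pics/side1.png')[175:375,225:385]
a=cv2.resize(a,None,fx=4,fy=4,interpolation=3)[:600*10]
a=cv2.resize(cv2.imread('pics/scene1.png')[145:305,220:420],None,fx=3.75,fy=3.75,interpolation=3)
b=cv2.resize(cv2.imread('pics/side1.png')[180:370,220:390],None,fx=3.15,fy=3.15,interpolation=3)
cv2.imwrite('pics/a.png',a);cv2.imwrite('pics/b.png',b);print(a.shape,b.shape)
```

```text
(600, 750, 3) (598, 536, 3)
```

View pics/a.png

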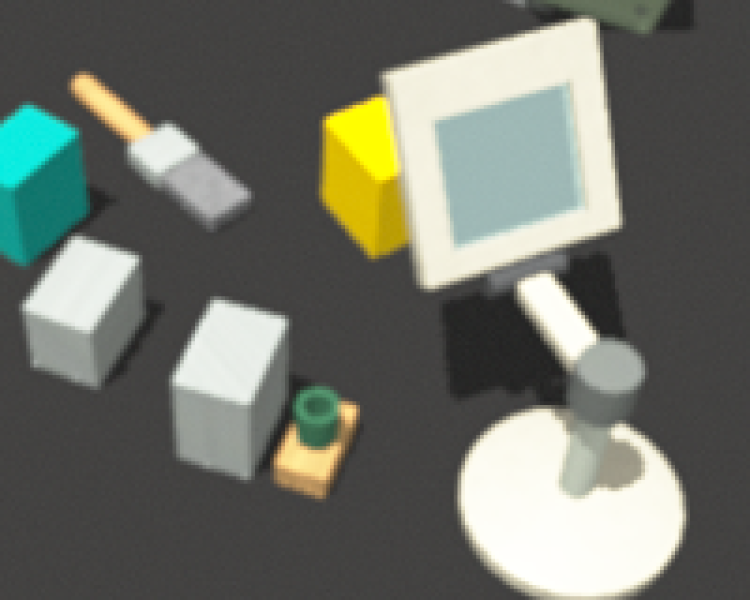

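View pics/b.png

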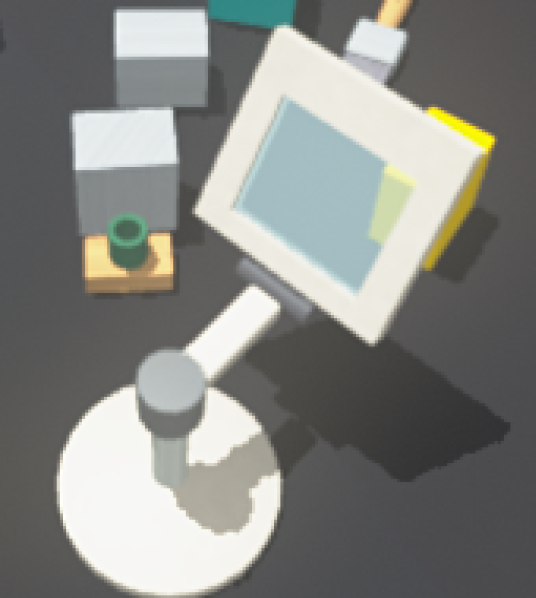

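```bash
cat > fit.py <<'E'
from h import *
from scipy.optimize import least_squares
S=lambda p:np.array(p)/3.75+[220,145]
B=lambda p:np.array(p)/3.15+[220,180]
for nm,z,ps,pb in [('ring',.052,(319,402),(129,229)),('cap',.14,(609,367),(171,380))]:
    print(nm,at('scene',S(ps),z).round(4),at('side',B(pb),z).round(4))
tall=[np.mean([at('scene',S(p),.08) for p in [(213,300),(289,318),(243,400),(172,378)]],0),np.mean([at('side',B(p),.08) for p in [(73,115),(172,109),(178,162),(79,168)]],0)]
print('tall',tall)
print([at('scene',S(p),.08).round(3)[:2] for p in [(213,300),(289,318),(243,400),(172,378)]])
print('low',np.mean([at('scene',S(p),.06) for p in [(77,237),(140,258),(95,330),(26,303)]],0),np.mean([at('side',B(p),.06) for p in [(115,12),(207,10),(209,56),(115,58)]],0))
# disc outline (side, scene)
ds=[(458,490),(686,510),(560,405),(590,600),(500,570),(655,570)];db=[(57,485),(282,488),(165,598),(80,560),(265,550),(80,425)]
P=np.array([at('scene',S(p),.008)[:2] for p in ds]+[at('side',B(p),.008)[:2] for p in db])
r=least_squares(lambda v:np.hypot(*(P-v[:2]).T)-.068,[.7,0]);print('stand',r.x,r.fun.round(4))
def frame(v,y,x,z=0.006):
    ax,ay,a,t=v;o=np.array([np.cos(a),np.sin(a),0]);l=np.array([-np.sin(a),np.cos(a),0]);up=np.array([0,0,1])
    d=o*np.cos(t)+up*np.sin(t);n=-o*np.sin(t)+up*np.cos(t)
    return np.array([ax,ay,.125])+.09*o+x*d+y*l+z*n
if __name__=='__main__':
    cs=[(385,73),(595,18),(622,225),(428,290)];cb=[(282,27),(489,150),(375,343),(195,212)]
    m=[(65,.137),(-65,.137),(-65,.012),(65,.012)]
    best=None
    for sg in(1,-1):
        def f(v):
            e=[]
            for (y,x),p,q in zip(m,cs,cb):
                X=frame(v,sg*y/1000,x);e+=[*(proj('scene',X)-S(p)),*(proj('side',X)-B(q))]
            return np.array(e)
        for a0 in np.arange(-3,3.2,1):
            s=least_squares(f,[*r.x,a0,1.2])
            if best is None or s.cost<best[0]: best=(s.cost,sg,s.x,s.fun.round(1))
    print(best)
    v=best[2]
    for y in(-.065,.065): print(frame(v,y,.137,0),frame(v,y,.012,0))
E
python3 fit.py
```

```text
ring [0.6094 0.0542 0.052 ] [0.6096 0.0539 0.052 ]
cap [0.5724 0.2103 0.14  ] [0.5716 0.2094 0.14  ]
tall [array([ 0.61841527, -0.00282194,  0.08      ]), array([ 0.61665879, -0.00153525,  0.08      ])]
[array([ 0.59 , -0.031]), array([0.58 , 0.017]), array([0.649, 0.023]), array([ 0.655, -0.021])]
low [ 0.60125618 -0.12096664  0.06      ] [ 0.60083269 -0.12180936  0.06      ]
stand [0.57101351 0.21067032] [ 0.0018  0.0021  0.0044  0.002   0.002  -0.0018  0.0009  0.001   0.0006
  0.0025  0.0015  0.0007]Traceback (most recent call last):
  File "fit.py", line 30, in <module>
    s=least_squares(f,[*r.x,a0,1.2])
    return func(*args, **kwargs)
    result = trf(vector_fun.fun, vector_fun.jac, x0, f0, J0, lb, ub, ftol, xtol,
                 gtol, max_nfev, x_scale, loss_function, tr_solver,
                 tr_options.copy(), verbose, callback=callback_wrapped)
    return trf_no_bounds(
        fun, jac, x0, f0, J0, ftol, xtol, gtol, max_nfev, x_scale,
        loss_function, tr_solver, tr_options, verbose, callback=callback)
    J = jac(x)
    self._update_jac()
    ~~~~~~~~~~~~~~~~^^

[... 642 characters left out ...]
evals]
                                    ^^^^^^^
    f = np.atleast_1d(self.fun(x, *self.args, **self.kwargs))
                      ~~~~~~~~^^^^^^^^^^^^^^^^^^^^^^^^^^^^^^
    return np.atleast_1d(self.fun(x))
                         ~~~~~~~~^^^
    return self.f(x, *self.args, **self.kwargs)
           ~~~~~~^^^^^^^^^^^^^^^^^^^^^^^^^^^^^^
  File "fit.py", line 27, in f
    X=frame(v,sg*y/1000,x);e+=[*(proj('scene',X)-S(p)),*(proj('side',X)-B(q))]
                                 ~~~~^^^^^^^^^^^
  File "h.py", line 18, in proj
    i=camera_info(n);K=np.array(i['intrinsics']);T=np.linalg.inv(campose(n,s));p=T[:3,:3]@np.array(P)+T[:3,3]
ValueError: time passes only in moves, steps and waits
```

```bash
sed -i 's/^def snap/import functools\ncamera_info=functools.cache(camera_info)\ndef snap/' h.py; python3 fit.py | tail -12
```

```text
ring [0.6094 0.0542 0.052 ] [0.6096 0.0539 0.052 ]
cap [0.5724 0.2103 0.14  ] [0.5716 0.2094 0.14  ]
tall [array([ 0.61841527, -0.00282194,  0.08      ]), array([ 0.61665879, -0.00153525,  0.08      ])]
[array([ 0.59 , -0.031]), array([0.58 , 0.017]), array([0.649, 0.023]), array([ 0.655, -0.021])]
low [ 0.60125618 -0.12096664  0.06      ] [ 0.60083269 -0.12180936  0.06      ]
stand [0.57101351 0.21067032] [ 0.0018  0.0021  0.0044  0.002   0.002  -0.0018  0.0009  0.001   0.0006
  0.0025  0.0015  0.0007]
(np.float64(3.821024923296905), 1, array([0.57022393, 0.21092583, 4.044411  , 0.98829983]), array([ 0.5,  0.1,  0.5,  0.1, -1.5, -0.3, -1.5,  0.8, -0.1, -0.7,  0.1,
        0.6,  0.2, -1.1,  0.3,  0.2]))
[0.41676688 0.12136267 0.23940759] [0.45935917 0.17534746 0.1350211 ]
[0.51882672 0.04084069 0.23940759] [0.56141901 0.09482549 0.1350211 ]
```

```bash
cat > plan.py <<'E'
from h import *
AX=np.array([.5706,.2107])
def P(a,r,y,z):
    a=np.radians(a);return np.array([*(AX+r*np.array([np.cos(a),np.sin(a)])+y*np.array([-np.sin(a),np.cos(a)])),z])
def rows(ws,pos=None,phi=None):
    "ws: (world xyz, phi deg of tool x)"
    s=robot.sense();M=R.from_quat(s['tcp_rot']).as_matrix();p0=np.degrees(np.arctan2(M[1,0],M[0,0]))
    pos=s['tool_pos'] if pos is None else pos;out=[]
    for p,f in ws:
        d=M.T@(p-pos);out.append([*[round(float(v),4) for v in d],round(float(p0-f),1)])
    print(json.dumps(out));return out
E
python3 - <<'E'
from plan import *
s=robot.sense()
A=P(231.7,.1395,-.115,.28);B=A.copy();B[2]=.18
print(A,B)
rows([(np.array([.25,-.4,.28]),23),(A,51.7),(B,51.7)])
E
```

```text
[0.39389154 0.17249828 0.28      ] [0.39389154 0.17249828 0.18      ]
[[0.0737, -0.1087, -0.0738, 0.0], [0.43, -0.5794, -0.073, -28.7], [0.43, -0.5792, 0.027, -28.7]]
```

carry_out:
  rows:
    - [0.07,-0.11,-0.073,0]
    - [0.07,-0.11,-0.073,0]
    - [0.07,-0.11,-0.073,0]
    - [0.43,-0.58,-0.073,-28.7]
    - [0.43,-0.58,-0.073,-28.7]
    - [0.43,-0.58,-0.073,-28.7]
    - [0.43,-0.58,-0.073,-28.7]
    - [0.43,-0.58,-0.073,-28.7]
    - [0.43,-0.58,-0.073,-28.7]
    - [0.43,-0.58,-0.073,-28.7]
    - [0.43,-0.58,-0.073,-28.7]
    - [0.43,-0.58,-0.073,-28.7]
    - [0.43,-0.58,-0.073,-28.7]
    - [0.43,-0.58,-0.073,-28.7]
    - [0.43,-0.58,-0.073,-28.7]
    - [0.43,-0.58,-0.073,-28.7]
    - [0.43,-0.58,0.027,-28.7]
    - [0.43,-0.58,0.027,-28.7]
    - [0.43,-0.58,0.027,-28.7]
    - [0.43,-0.58,0.027,-28.7]
  gripper: 1
  squeeze: 20

```text
time_s: 2.6
tool_pos: [0.395, 0.1727, 0.1815]
tcp_rot: [0.9, 0.436, 0.002, 0.0]
wrist_force: [-0.2, 0.5, 0.2]
finger_gap: 0.004
finger_force: 0.0
```

Run:
```python
from plan import *
s=snap('side','side2.png');print(s['tool_pos'],s['finger_gap'],s['wrist_force'])
W=[(P(231.7,.1395,-.0795,.18),51.7)]+[(P(a,.1395,-.0795,.18),a-180) for a in np.linspace(234,279,16)]
rows(W)
```

```text
[0.39501251 0.17272046 0.18146502] 0.0035434240882599656 [-0.23173732  0.50177502  0.24533133]
[[-0.0012, 0.0347, 0.0019, -0.0], [-0.0043, 0.0404, 0.0019, -2.3], [-0.0079, 0.0479, 0.0019, -5.3], [-0.0112, 0.0557, 0.0019, -8.3], [-0.014, 0.0636, 0.0019, -11.3], [-0.0165, 0.0716, 0.0019, -14.3], [-0.0185, 0.0798, 0.0019, -17.3], [-0.0201, 0.0881, 0.0019, -20.3], [-0.0212, 0.0964, 0.0019, -23.3], [-0.0219, 0.1048, 0.0019, -26.3], [-0.0222, 0.1132, 0.0019, -29.3], [-0.022, 0.1216, 0.002, -32.3], [-0.0214, 0.1299, 0.002, -35.3], [-0.0204, 0.1383, 0.002, -38.3], [-0.0189, 0.1466, 0.002, -41.3], [-0.017, 0.1547, 0.0021, -44.3], [-0.0147, 0.1628, 0.0021, -47.3]]
```

View pics/side2.png

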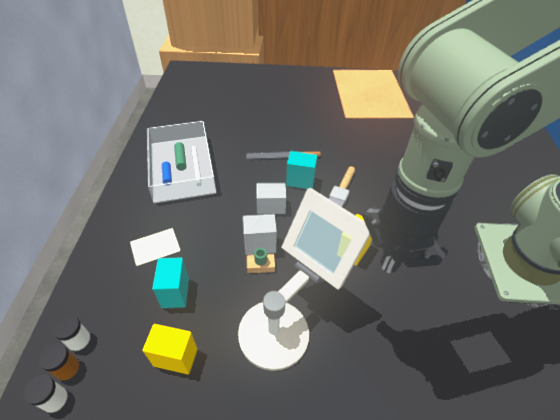

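The fingertips, at (390,265), sit beside the frame's trailing rail, whose edge is at about (358,248). Pushing along the arc.

carry_out:
  rows:
    - [0,0.015,0.002,0]
    - [0,0.027,0.002,0]
    - [-0.0012,0.0347,0.002,0]
    - [-0.0043,0.0404,0.002,-2.3]
    - [-0.008,0.048,0.002,-5.3]
    - [-0.011,0.0557,0.002,-8.3]
    - [-0.014,0.0636,0.002,-11.3]
    - [-0.0165,0.0716,0.002,-14.3]
    - [-0.0185,0.08,0.002,-17.3]
    - [-0.02,0.088,0.002,-20.3]
    - [-0.021,0.0964,0.002,-23.3]
    - [-0.022,0.105,0.002,-26.3]
    - [-0.022,0.113,0.002,-29.3]
    - [-0.022,0.1216,0.002,-32.3]
    - [-0.0214,0.13,0.002,-35.3]
    - [-0.0204,0.138,0.002,-38.3]
    - [-0.019,0.1466,0.002,-41.3]
    - [-0.017,0.155,0.002,-44.3]
    - [-0.0147,0.163,0.002,-47.3]
    - [-0.0147,0.163,0.002,-47.3]

```text
time_s: 5.15
tool_pos: [0.5124, 0.0594, 0.1775]
tcp_rot: [0.65, 0.76, -0.001, -0.0]
wrist_force: [-2.0, -1.5, 0.8]
finger_gap: 0.001
finger_force: 0.7
```

Run:
```python
from plan import *
snap('side','side3.png');s=snap('scene','scene3.png')
b=cv2.resize(cv2.imread('pics/side3.png')[180:370,200:390],None,fx=3,fy=3,interpolation=3)
a=cv2.resize(cv2.imread('pics/scene3.png')[145:305,220:420],None,fx=3,fy=3,interpolation=3)
print(b.shape,a.shape)
c=np.zeros((1060,600,3),np.uint8)
h=np.zeros((570,800,3),np.uint8);b=b[:, :570]
cv2.imwrite('pics/b3.png',b);cv2.imwrite('pics/a3.png',a)
```

```text
(570, 570, 3) (480, 600, 3)
```

View pics/b3.png

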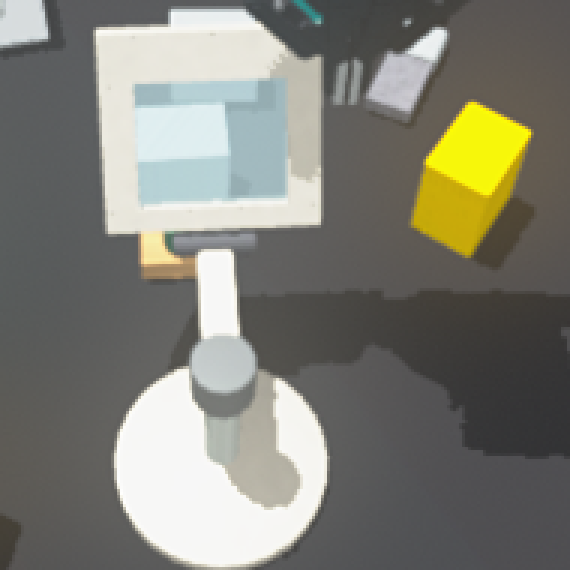

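```bash
cat > fit2.py <<'E'
from plan import *
from scipy.optimize import least_squares
def frame(a,t,y,x,z=0.006):
    o=np.array([np.cos(a),np.sin(a),0]);l=np.array([-np.sin(a),np.cos(a),0]);up=np.array([0,0,1])
    d=o*np.cos(t)+up*np.sin(t);n=-o*np.sin(t)+up*np.cos(t)
    return np.array([*AX,.125])+.09*o+x*d+y*l+z*n
def fit(pts,a0,t0):
    f=lambda v:np.concatenate([proj(n,frame(*v,y,x))-np.array(p) for n,p,y,x in pts])
    r=least_squares(f,[a0,t0]);a,t=r.x
    o=np.array([np.cos(a),np.sin(a)]);d=np.array([.6095,.0541])-AX
    print('a',np.degrees(a),'tilt',t,'ring lateral',o[0]*d[1]-o[1]*d[0],r.fun.round(1));return a,t
E
python3 - <<'E'
from fit2 import *
c=lambda p:np.array(p)/3+[200,180]
fit([('side',c((95,29)),.065,.137),('side',c((321,222)),-.065,.012),('side',c((107,235)),.065,.012)],4.87,.98)
s=robot.sense();print(s['tool_pos'],s['wrist_force'])
print(np.degrees(np.arctan2(-.1566,.0389))%360)
W=[(P(a,.1395,-.0795,.18),a-180) for a in (280,281.5,282,283,283.5,284)]
rows(W)
E
```

```text
a 277.91323835083176 tilt 0.9326619868100533 ring lateral 0.01696992693650515 [ 0.   0.2 -0.3  0.2 -0.1 -0.5]
[0.5124166  0.0600099  0.17756723] [-1.24260539 -0.56219818 -0.18950288]
283.95012331707034
[[-0.0011, 0.004, -0.0024, -1.1], [-0.0031, 0.0077, -0.0024, -2.6], [-0.0037, 0.009, -0.0024, -3.1], [-0.005, 0.0115, -0.0024, -4.1], [-0.0056, 0.0127, -0.0024, -4.6], [-0.0062, 0.014, -0.0024, -5.1]]
```

carry_out:
  rows:
    - [-0.001,0.004,0,-1.5]
    - [-0.003,0.008,0,-3]
    - [-0.005,0.0115,0,-4.5]
    - [-0.007,0.015,0,-6]
    - [-0.007,0.015,0,-6]
    - [-0.007,0.015,0,-6]
    - [-0.007,-0.025,0,-6]
    - [-0.007,-0.025,0,-6]
    - [-0.007,-0.025,0,-6]
    - [-0.007,-0.025,0,-6]

```text
time_s: 6.5
tool_pos: [0.4904, 0.0497, 0.1781]
tcp_rot: [0.609, 0.794, 0.001, 0.001]
wrist_force: [0.5, 0.1, -0.6]
finger_gap: 0.003
finger_force: 0.0
```

Run:
```python
from plan import *
s=snap('side','side4.png');print(s['tool_pos'])
b=cv2.resize(cv2.imread('pics/side4.png')[180:330,200:350],None,fx=4,fy=4,interpolation=3)
cv2.imwrite('pics/b4.png',b)
```

```text
[0.4904115  0.04973069 0.17814751]
```

View pics/b4.png

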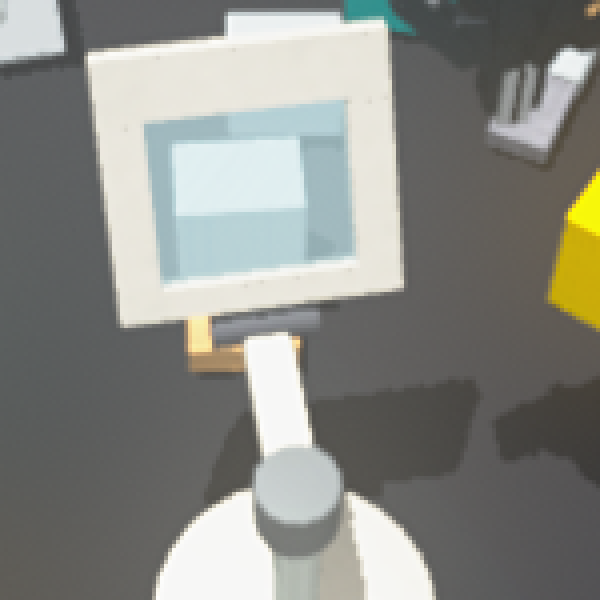

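```bash
cat > tip.py <<'E'
from fit2 import *
def tipw(a,t,xc=None):
    k=np.clip(t/.15,-1,1);x=.122+.003*k
    r=.09+x*np.cos(t)-.006*np.sin(t)-.011*k; z=.125+x*np.sin(t)+.006*np.cos(t)
    return (P(a,r,0,z),a-180)
E
python3 - <<'E'
from tip import *
c=lambda p:np.array(p)/4+[200,180]
a,t=fit([('side',c((88,54)),.065,.137),('side',c((387,21)),-.065,.137),('side',c((404,289)),-.065,.012),('side',c((121,327)),.065,.012)],4.87,.98)
a=np.degrees(a);t=round(t,3)
s=robot.sense();print(s['tool_pos'])
H=tipw(a,t+.2);U=s['tool_pos'].copy();U[2]=.3;V=H[0].copy();V[2]=.3
rows([(U,a-180),(V,a-180),H])
E
```

```text
a 283.6611207430297 tilt 0.9681417728076469 ring lateral 0.0008138995160185125 [ 0.2  0.4 -0.4  0.1  0.2 -0.3  0.4 -0.3]
[0.49014834 0.04968126 0.17796926]
[[-0.0, 0.0002, -0.122, 1.4], [0.0122, 0.1167, -0.1219, 1.4], [0.0122, 0.1166, -0.0642, 1.4]]
```

carry_out:
  rows:
    - [0,0,-0.06,1.4]
    - [0,0,-0.122,1.4]
    - [0,0,-0.122,1.4]
    - [0.012,0.06,-0.122,1.4]
    - [0.012,0.117,-0.122,1.4]
    - [0.012,0.117,-0.122,1.4]
    - [0.012,0.117,-0.122,1.4]
    - [0.012,0.117,-0.09,1.4]
    - [0.012,0.117,-0.064,1.4]
    - [0.012,0.117,-0.064,1.4]
    - [0.012,0.117,-0.064,1.4]

```text
time_s: 7.92
tool_pos: [0.599, 0.0912, 0.2435]
tcp_rot: [0.618, 0.786, 0.001, 0.001]
wrist_force: [0.2, -0.1, 0.5]
finger_gap: -0.001
finger_force: 0.0
```

Run:
```python
from tip import *
s=robot.sense();print(s['tool_pos'],s['wrist_force'])
a=283.66
rows([tipw(a,t) for t in np.linspace(1.1,-.1,19)])
```

```text
[0.59899994 0.09118671 0.24348192] [ 0.15434272 -0.07511729  0.4900466 ]
[[-0.0075, 0.0006, 0.0044, -0.1], [-0.015, 0.0006, 0.008, -0.1], [-0.0222, 0.0006, 0.0122, -0.1], [-0.0292, 0.0006, 0.0168, -0.1], [-0.0358, 0.0006, 0.0219, -0.1], [-0.042, 0.0006, 0.0275, -0.1], [-0.0479, 0.0006, 0.0334, -0.1], [-0.0534, 0.0006, 0.0397, -0.1], [-0.0584, 0.0006, 0.0463, -0.1], [-0.063, 0.0006, 0.0533, -0.1], [-0.0671, 0.0005, 0.0606, -0.1], [-0.0707, 0.0005, 0.0681, -0.1], [-0.0738, 0.0005, 0.0758, -0.1], [-0.0764, 0.0005, 0.0838, -0.1], [-0.0784, 0.0005, 0.0919, -0.1], [-0.0826, 0.0005, 0.1002, -0.1], [-0.0871, 0.0004, 0.1084, -0.1], [-0.091, 0.0004, 0.1166, -0.1], [-0.0945, 0.0004, 0.1245, -0.1]]
```

carry_out:
  rows:
    - [-0.0075,0.0005,0.0044,0]
    - [-0.015,0.0005,0.008,0]
    - [-0.0222,0.0005,0.0122,0]
    - [-0.0292,0.0005,0.0168,0]
    - [-0.0358,0.0005,0.022,0]
    - [-0.042,0.0005,0.0275,0]
    - [-0.048,0.0005,0.0334,0]
    - [-0.0534,0.0005,0.04,0]
    - [-0.0584,0.0005,0.0463,0]
    - [-0.063,0.0005,0.0533,0]
    - [-0.067,0.0005,0.0606,0]
    - [-0.067,0.0005,0.0606,0]

```text
time_s: 9.43
tool_pos: [0.6148, 0.0261, 0.1804]
tcp_rot: [0.618, 0.786, -0.0, -0.001]
wrist_force: [-0.7, 0.2, 0.3]
finger_gap: 0.002
finger_force: 0.0
```

Run:
```python
from tip import *
s=snap('side','side5.png');print(s['tool_pos'],s['wrist_force'])
b=cv2.resize(cv2.imread('pics/side5.png')[170:320,200:350],None,fx=4,fy=4,interpolation=3)
cv2.imwrite('pics/b5.png',b)
rows([tipw(283.66,t) for t in np.linspace(.4,-.25,11)])
```

```text
[0.61478894 0.02610934 0.18035548] [-0.7292309   0.21046341  0.34269323]
[[-0.0022, 0.0006, 0.0013, -0.1], [-0.0055, 0.0006, 0.0087, -0.1], [-0.0083, 0.0007, 0.0164, -0.1], [-0.0106, 0.0007, 0.0242, -0.1], [-0.0129, 0.0007, 0.0321, -0.1], [-0.0177, 0.0007, 0.0402, -0.1], [-0.0219, 0.0007, 0.0483, -0.1], [-0.0256, 0.0007, 0.0561, -0.1], [-0.0288, 0.0008, 0.0638, -0.1], [-0.0296, 0.0008, 0.0715, -0.1], [-0.0283, 0.0008, 0.0791, -0.1]]
```

View pics/b5.png

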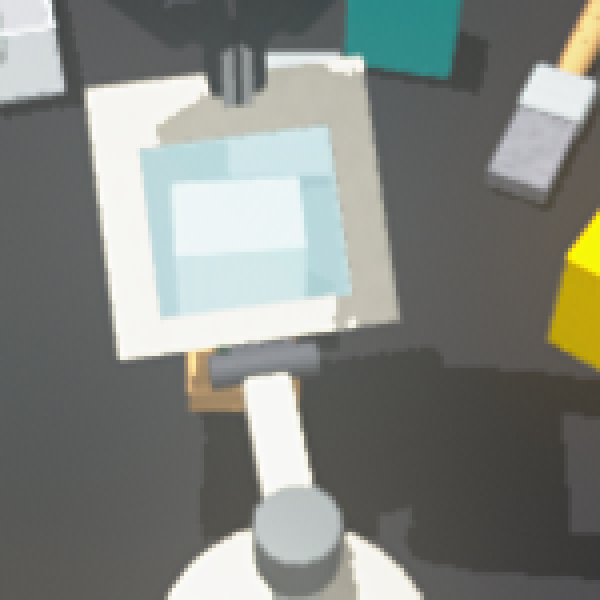

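The fingertips, at (238,100), bear on the middle of the outer rail, clear of the glass, which starts at about row 135. The tilt has come down. Continuing.

carry_out:
  rows:
    - [-0.0022,0,0.0013,0]
    - [-0.0055,0,0.0087,0]
    - [-0.0083,0,0.0164,0]
    - [-0.0106,0,0.0242,0]
    - [-0.013,0,0.032,0]
    - [-0.0177,0,0.04,0]
    - [-0.022,0,0.048,0]
    - [-0.0256,0,0.056,0]
    - [-0.0288,0,0.063,0]
    - [-0.0296,0,0.068,0]
    - [-0.0296,0,0.07,0]
    - [-0.0296,0,0.07,0]

```text
time_s: 10.98
tool_pos: [0.6222, -0.0026, 0.1111]
tcp_rot: [0.618, 0.786, -0.0, 0.0]
wrist_force: [-0.4, 1.0, -0.6]
finger_gap: -0.002
finger_force: 0.0
```

Run:
```python
from tip import *
s=robot.sense();print(s['tool_pos'],s['wrist_force'])
print(tipw(283.66,-.2),tipw(283.66,-.288))
```

```text
[ 0.62217571 -0.00262215  0.11112342] [-0.44433704  0.98045062 -0.55086395]
(array([ 0.62227648, -0.00193045,  0.10723875]), 103.66000000000003) (array([6.21800172e-01, 2.93813566e-05, 9.69526983e-02]), 103.66000000000003)
```

carry_out:
  rows:
    - [0,0,0.003,0]
    - [0,0,0.006,0]
    - [0,0,0.009,0]
    - [0,0,0.011,0]
    - [0,0,0.012,0]
    - [0,0,0.012,0]

```text
time_s: 11.72
tool_pos: [0.6222, -0.0024, 0.0991]
tcp_rot: [0.618, 0.786, 0.0, -0.0]
wrist_force: [-0.4, -0.3, 0.6]
finger_gap: -0.002
finger_force: 0.4
```

carry_out:
  rows:
    - [0,0,0.0005,0]
    - [0,0,0.001,0]
    - [0,0,0.001,0]

```text
time_s: 12.1
tool_pos: [0.6222, -0.0024, 0.0982]
tcp_rot: [0.618, 0.786, 0.0, 0.0]
wrist_force: [-0.4, 0.2, 1.7]
finger_gap: 0.002
finger_force: 0.6
```

carry_out:
  rows:
    - [0,0,0.0005,0]
    - [0,0,0.001,0]
    - [0,0,0.001,0]

```text
time_s: 12.48
tool_pos: [0.6222, -0.0024, 0.0971]
tcp_rot: [0.618, 0.786, 0.0, -0.0]
wrist_force: [0.6, 0.5, 1.2]
finger_gap: 0.001
finger_force: 0.6
```

carry_out:
  rows:
    - [0,0,0.0005,0]
    - [0,0,0.001,0]
    - [0,0,0.001,0]

```text
time_s: 12.85
tool_pos: [0.6222, -0.0024, 0.0962]
tcp_rot: [0.618, 0.786, 0.0, -0.0]
wrist_force: [0.9, 1.5, 1.0]
finger_gap: -0.0
finger_force: 0.6
```

carry_out:
  rows:
    - [0,0,0.0005,0]
    - [0,0,0.001,0]
    - [0,0,0.001,0]

```text
time_s: 13.22
tool_pos: [0.6222, -0.0024, 0.0951]
tcp_rot: [0.618, 0.786, -0.0, -0.0]
wrist_force: [-0.7, -0.5, 1.5]
finger_gap: 0.004
finger_force: 0.6
```

carry_out:
  rows:
    - [0,0,0.0005,0]
    - [0,0,0.001,0]
    - [0,0,0.001,0]

```text
time_s: 13.6
tool_pos: [0.6221, -0.0025, 0.0941]
tcp_rot: [0.618, 0.786, -0.0, -0.0]
wrist_force: [0.3, 0.9, 1.9]
finger_gap: -0.0
finger_force: 0.6
```

carry_out:
  rows:
    - [0,0,0.0005,0]
    - [0,0,0.001,0]
    - [0,0,0.001,0]

```text
time_s: 13.98
tool_pos: [0.6221, -0.0025, 0.0931]
tcp_rot: [0.618, 0.786, -0.0, -0.0]
wrist_force: [-0.3, 0.9, 0.4]
finger_gap: 0.002
finger_force: 0.6
```

carry_out:
  rows:
    - [0,0,0.0005,0]
    - [0,0,0.001,0]
    - [0,0,0.001,0]

```text
time_s: 14.35
tool_pos: [0.6221, -0.0025, 0.0921]
tcp_rot: [0.618, 0.786, -0.0, -0.0]
wrist_force: [0.5, 1.1, 1.4]
finger_gap: 0.002
finger_force: 0.6
```

Run:
```python
from tip import *
s=snap('side','side6.png');print(s['tool_pos'],s['wrist_force'])
snap('scene','scene6.png')
b=cv2.resize(cv2.imread('pics/side6.png')[180:310,210:320],None,fx=4.5,fy=4.5,interpolation=3)[:585,:400]
b=cv2.resize(cv2.imread('pics/side6.png')[180:310,215:310],None,fx=4,fy=4,interpolation=3)
a=cv2.resize(cv2.imread('pics/scene6.png')[170:300,245:350],None,fx=4,fy=4,interpolation=3)
cv2.imwrite('pics/c6.png',np.hstack([b,a]));print(b.shape,a.shape)
```

```text
[ 0.62213717 -0.0024796   0.09211837] [0.50435757 1.06022072 1.42866907]
(520, 380, 3) (520, 420, 3)
```

View pics/c6.png

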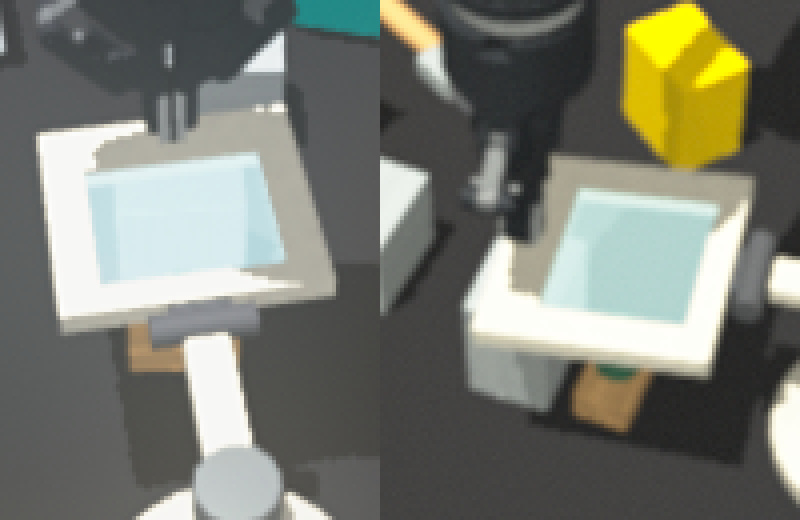

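Run:
```python
from tip import *
b=lambda p:np.array(p)/4+[215,180]
c=lambda p:(np.array(p)-[380,0])/4+[245,170]
A=[('side',b((37,134)),.065,.137),('side',b((290,105)),-.065,.137),('side',b((60,320)),.065,.012),('side',b((334,280)),-.065,.012)]
C=[('scene',c((473,330)),.065,.137),('scene',c((553,157)),-.065,.137),('scene',c((713,364)),.065,.012),('scene',c((755,178)),-.065,.012)]
for p in (A,C,A+C): a,t=fit(p,4.95,-.2);print('lip z',.125+.137*np.sin(t)-.006*np.cos(t))
```

```text
a 283.93830905132876 tilt -0.10979440755557643 ring lateral 3.327190391720636e-05 [ 0.6  0.2 -1.2 -0.2  0.2 -0.6  0.8 -0.2]
lip z 0.10402449715506758
a 282.92823202168455 tilt -0.18180450440587023 ring lateral 0.002877746905663378 [ 0.6  0.2 -2.2  0.3 -1.6 -1.7  0.4 -1. ]
lip z 0.0943286513284785
a 283.911195277962 tilt -0.12785154053175699 ring lateral 0.00010963101006485759 [ 0.7  1.  -1.2  0.6  0.3 -0.6  0.9 -0.1 -0.  -0.5 -3.5 -0.9 -1.1 -1.
 -0.1 -0.7]
lip z 0.10158098979667349
```

Run:
```python
from tip import *
s=robot.sense();p=s['tool_pos']
for dz in (0,.01,.02):
    q=p+[0,0,dz];print(dz,(proj('side',q)-[215,180])*4,(proj('scene',q)-[245,170])*4+[380,0])
for t in(-.11,-.18,-.25,-.29):
  for y,x in((.065,.137),(-.065,.137)):
    X=frame(np.radians(283.8),t,y,x);print(t,y,(proj('side',X)-[215,180])*4,(proj('scene',X)-[245,170])*4+[380,0])
```

```text
0 [168.97009596 158.83497391] [521.69459038 262.23432632]
0.01 [168.53676189 146.71431528] [521.3718507 250.7430142]
0.02 [168.09550145 134.3625888 ] [521.04361229 239.04930637]
-0.11 0.065 [ 40.37696794 134.33709817] [472.43762453 324.48836518]
-0.11 -0.065 [286.15137261 104.19762377] [539.02540372 149.89294653]
-0.18 0.065 [ 42.12153972 147.60848245] [474.96100302 335.87534105]
-0.18 -0.065 [285.86588706 117.47543056] [540.79726029 161.58948317]
-0.25 0.065 [ 43.9358238  161.50951391] [478.63569934 347.22904206]
-0.25 -0.065 [285.82811178 131.35349789] [543.64104778 173.21866457]
-0.29 0.065 [ 45.00125431 169.71428511] [481.2358192  353.68413582]
-0.29 -0.065 [285.91565312 139.53215417] [545.7337674  179.81537027]
```

Run:
```python
from tip import *
for dz in(0,.02): 
  print((proj('side',np.array([.4904,.0497,.1781+dz]))-[200,180])*4, proj('side',np.array([.395,.1727,.1815+dz])),(proj('side',np.array([.6148,.0261,.1804+dz]))-[200,170])*4)
```

```text
[496.44979775 143.666065  ] [384.06479949 275.32850583] [234.16816889 127.26253627]
[501.30238015 115.16099784] [386.96610271 268.69636781] [233.3029021   98.30210011]
```

Free-space pictures also show the visible tips about 17 mm above the reported TCP, so the frame is still about 15-20 mm above the block (tilt about -0.13). I'll keep lowering.

carry_out:
  rows:
    - [0.001,0,0.001,0]
    - [0.002,0,0.002,0]
    - [0.003,0,0.003,0]
    - [0.003,0,0.004,0]
    - [0.003,0,0.005,0]
    - [0.003,0,0.006,0]
    - [0.003,0,0.007,0]
    - [0.003,0,0.007,0]

```text
time_s: 15.45
tool_pos: [0.6214, 0.0007, 0.0851]
tcp_rot: [0.618, 0.786, 0.0, -0.0]
wrist_force: [0.7, -0.3, 0.8]
finger_gap: -0.003
finger_force: 0.5
```

carry_out:
  rows:
    - [0,0,0.0005,0]
    - [0,0,0.001,0]
    - [0,0,0.0015,0]
    - [0,0,0.0015,0]

```text
time_s: 15.95
tool_pos: [0.6214, 0.0004, 0.0836]
tcp_rot: [0.618, 0.786, -0.0, -0.0]
wrist_force: [-0.1, -0.4, 1.2]
finger_gap: -0.001
finger_force: 0.6
```

carry_out:
  rows:
    - [0,0,0.0005,0]
    - [0,0,0.001,0]
    - [0,0,0.0015,0]
    - [0,0,0.0015,0]

```text
time_s: 16.45
tool_pos: [0.6215, 0.0005, 0.0821]
tcp_rot: [0.618, 0.786, -0.0, 0.0]
wrist_force: [-0.5, 0.4, 1.2]
finger_gap: 0.002
finger_force: 0.6
```

carry_out:
  rows:
    - [0,0,0.0005,0]
    - [0,0,0.001,0]
    - [0,0,0.001,0]

```text
time_s: 16.82
tool_pos: [0.6214, 0.0004, 0.0811]
tcp_rot: [0.618, 0.786, -0.0, -0.0]
wrist_force: [-1.0, 1.4, 1.9]
finger_gap: -0.006
finger_force: 0.6
```

carry_out:
  rows:
    - [0,0,0.0005,0]
    - [0,0,0.001,0]
    - [0,0,0.001,0]

```text
time_s: 17.2
tool_pos: [0.6215, 0.0004, 0.0802]
tcp_rot: [0.618, 0.786, -0.0, 0.0]
wrist_force: [-0.9, -0.0, 1.5]
finger_gap: -0.001
finger_force: 0.6
```

carry_out:
  rows:
    - [0,0,0.0005,0]
    - [0,0,0.001,0]
    - [0,0,0.001,0]

```text
time_s: 17.58
tool_pos: [0.6215, 0.0004, 0.0791]
tcp_rot: [0.618, 0.786, -0.0, 0.0]
wrist_force: [-0.7, 1.1, 0.6]
finger_gap: 0.001
finger_force: 0.6
```

carry_out:
  rows:
    - [0,0,0.0005,0]
    - [0,0,0.001,0]
    - [0,0,0.001,0]

```text
time_s: 17.95
tool_pos: [0.6215, 0.0005, 0.0782]
tcp_rot: [0.618, 0.786, -0.0, 0.0]
wrist_force: [0.5, 1.4, 0.2]
finger_gap: -0.0
finger_force: 0.6
```

carry_out:
  rows:
    - [0,0,0.0005,0]
    - [0,0,0.001,0]
    - [0,0,0.001,0]

```text
time_s: 18.32
tool_pos: [0.6215, 0.0004, 0.0772]
tcp_rot: [0.618, 0.786, -0.0, 0.0]
wrist_force: [-0.6, 1.2, 1.5]
finger_gap: 0.0
finger_force: 0.6
```

carry_out:
  rows:
    - [0,0,0.0005,0]
    - [0,0,0.001,0]
    - [0,0,0.001,0]

```text
time_s: 18.7
tool_pos: [0.6215, 0.0004, 0.0762]
tcp_rot: [0.618, 0.786, -0.0, 0.0]
wrist_force: [0.2, 0.7, 1.7]
finger_gap: -0.003
finger_force: 0.6
```

carry_out:
  rows:
    - [0,0,0.0005,0]
    - [0,0,0.001,0]
    - [0,0,0.001,0]

```text
time_s: 19.08
tool_pos: [0.6215, 0.0004, 0.0752]
tcp_rot: [0.618, 0.786, -0.0, 0.0]
wrist_force: [-0.6, 0.1, 0.9]
finger_gap: 0.003
finger_force: 0.6
```

carry_out:
  rows:
    - [0,0,0.0005,0]
    - [0,0,0.001,0]
    - [0,0,0.001,0]

```text
time_s: 19.45
tool_pos: [0.6215, 0.0004, 0.0742]
tcp_rot: [0.618, 0.786, -0.0, 0.0]
wrist_force: [-0.1, 1.0, 1.1]
finger_gap: -0.0
finger_force: 0.6
```

carry_out:
  rows:
    - [0,0,0.0005,0]
    - [0,0,0.001,0]
    - [0,0,0.001,0]

```text
time_s: 19.82
tool_pos: [0.6215, 0.0004, 0.0731]
tcp_rot: [0.618, 0.786, -0.0, 0.0]
wrist_force: [0.6, 1.3, 1.6]
finger_gap: -0.001
finger_force: 0.6
```

carry_out:
  rows:
    - [0,0,0.0005,0]
    - [0,0,0.001,0]
    - [0,0,0.001,0]

```text
time_s: 20.2
tool_pos: [0.6215, 0.0004, 0.0722]
tcp_rot: [0.618, 0.786, -0.0, 0.0]
wrist_force: [-0.4, 0.8, 0.4]
finger_gap: -0.002
finger_force: 0.6
```

```bash
cat > track.py <<'E'
from tip import *
import sys
k=sys.argv[1]
b=lambda p:np.array(p)/4+[215,180]
c=lambda p:(np.array(p)-[380,0])/4+[245,170]
M=[(.065,.137),(-.065,.137),(.065,.012),(-.065,.012)]
Q={'side':[b(p) for p in((37,134),(290,105),(60,320),(334,280))],'scene':[c(p) for p in((473,330),(553,157),(713,364),(755,178))]}
al=[]
for n in Q:
    s=snap(n,n+k+'.png');g=lambda f:cv2.imread('pics/'+f,0)
    p0=np.array(Q[n],np.float32).reshape(-1,1,2)
    p1,st,e=cv2.calcOpticalFlowPyrLK(g(n+'6.png'),g(n+k+'.png'),p0,None,winSize=(13,13),maxLevel=3)
    print(n,(p1-p0).reshape(-1,2).round(1).tolist(),st.ravel())
    L=[(n,p,y,x) for p,(y,x),o in zip(p1.reshape(-1,2),M,st.ravel()) if o];al+=L
    a,t=fit(L,4.95,-.2);print('lip',.125+.137*np.sin(t)-.006*np.cos(t))
a,t=fit(al,4.95,-.2);print('lip',.125+.137*np.sin(t)-.006*np.cos(t))
E
python3 track.py 7
```

```text
side [[1.100000023841858, 8.199999809265137], [-0.0, 8.199999809265137], [0.20000000298023224, 1.2000000476837158], [-0.10000000149011612, 1.2999999523162842]] [1 1 1 1]
a 283.9283653271545 tilt -0.27975250952337805 ring lateral 6.127589758658097e-05 [ 0.6  0.2 -1.2 -0.2  0.1 -1.4  0.8 -1. ]
lip 0.08140512021367116
scene [[1.2000000476837158, 5.900000095367432], [1.7000000476837158, 6.199999809265137], [0.20000000298023224, 0.8999999761581421], [0.10000000149011612, 1.2999999523162842]] [1 1 1 1]
a 283.16603805076494 tilt -0.32338345919897094 ring lateral 0.0022081097659033613 [ 1.4  0.4 -2.5  0.2 -1.9 -1.9 -0.1 -1.6]
lip 0.07577563192268592
a 283.84073175652736 tilt -0.29072506814745513 ring lateral 0.00030807359389984496 [ 0.8  0.8 -1.1  0.4  0.2 -1.4  0.9 -1.   0.8  0.1 -3.6 -0.4 -1.6 -1.5
 -0.5 -1.4]
lip 0.0799811512146495
```

Tracking puts the lip at about 80 mm, so contact is imminent. Small steps from here.

carry_out:
  rows:
    - [0,0,0.0005,0]
    - [0,0,0.001,0]
    - [0,0,0.001,0]

```text
time_s: 20.68
tool_pos: [0.6215, 0.0005, 0.0716]
tcp_rot: [0.618, 0.786, 0.0, 0.0]
wrist_force: [-1.4, 0.9, 4.0]
finger_gap: -0.0
finger_force: 2.2
```

carry_out:
  rows:
    - [0,0,0.0003,0]
    - [0,0,0.0005,0]
    - [0,0,0.0005,0]
    - [0,0,0.0005,0]

```text
time_s: 21.18
tool_pos: [0.6216, 0.0005, 0.0715]
tcp_rot: [0.618, 0.786, 0.0, 0.0]
wrist_force: [-1.3, -0.3, 7.8]
finger_gap: 0.001
finger_force: 3.3
```

Contact is firm and gentle at 7.8 N. Withdrawing straight up, then checking.

carry_out:
  rows:
    - [0,0,-0.003,0]
    - [0,0,-0.01,0]
    - [0,0,-0.04,0]
    - [0,0,-0.09,0]
    - [0,0,-0.15,0]
    - [0,0,-0.2,0]
    - [0,0,-0.2,0]
    - [0,0,-0.2,0]

```text
time_s: 22.18
tool_pos: [0.621, 0.0004, 0.27]
tcp_rot: [0.618, 0.786, -0.0, -0.0]
wrist_force: [-0.2, -0.5, -0.1]
finger_gap: -0.001
finger_force: 0.0
```

```bash
python3 track.py 8
python3 - <<'E'
import cv2,numpy as np
b=cv2.resize(cv2.imread('pics/side8.png')[180:310,215:310],None,fx=4,fy=4,interpolation=3)
a=cv2.resize(cv2.imread('pics/scene8.png')[170:300,245:350],None,fx=4,fy=4,interpolation=3)
cv2.imwrite('pics/c8.png',np.hstack([b,a]))
E
```

```text
side [[1.100000023841858, 8.399999618530273], [-21.100000381469727, -27.299999237060547], [0.20000000298023224, 1.2000000476837158], [0.6000000238418579, 1.5]] [1 1 1 1]
a 289.05116625964365 tilt 0.12487941021217222 ring lateral -0.01434683228001514 [-11.5 -14.3  10.4  16.7  -4.5   1.5  -4.9  -3.5]
lip 0.13611077028239071
scene [[1.2999999523162842, 5.900000095367432], [-4.0, 4.900000095367432], [0.20000000298023224, 0.8999999761581421], [0.4000000059604645, 0.0]] [1 1 1 1]
a 285.22593211667754 tilt -0.23242260545666574 ring lateral -0.003592697277027282 [-0.1 -0.1  0.2 -0.  -1.  -0.5 -1.6  0.3]
lip 0.08760534690823124
a 289.24050824197593 tilt 0.01959841927405921 ring lateral -0.014877875082810584 [-11.2 -10.1   9.7  20.9  -4.7   1.7  -5.3  -3.5  -1.5  -3.8  -4.4  -5.8
   1.5   1.9  -3.4   1.5]
lip 0.12168596381826689
```

View pics/c8.png

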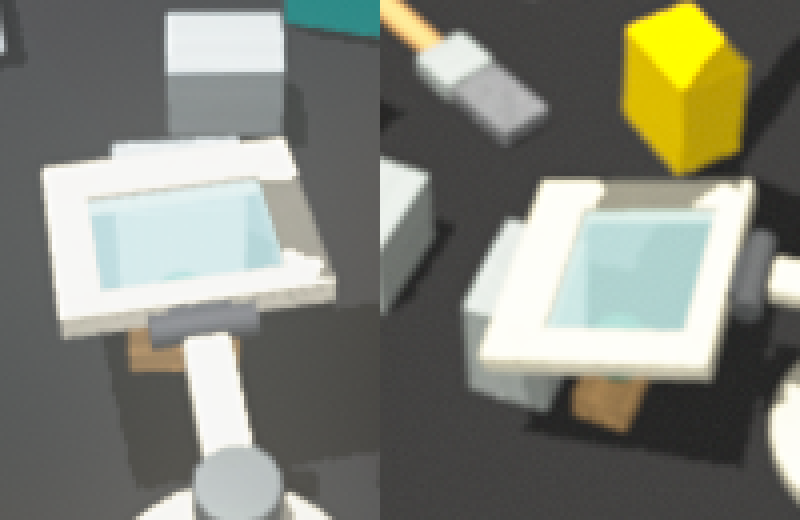

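The frame rests tipped down on the block by the ring. Its outer corners, at side (42,168) and (292,140) and scene (480,357) and (543,178), match tilt -0.29. The bad track came from shadow changes. The robot is clear of everything.

```bash
python3 -c "
from bench import robot;print(robot.hand_in())"
```

```text
the job is handed in; nothing more can be done
None
```

The job is handed in: the magnifier points at the wax ring (about 1 mm off by measurement), its outer rail is resting on the tall steel block beside it, and the arm is clear; no verdict was returned.

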